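# Check the sheet ingot mould with the blue gauge blade

### The arm

A 6-joint arm with a two-finger parallel gripper is mounted at the origin on the work surface. World frame = base frame: x ahead of the robot, y to its left, z up, the work surface at z = 0. Lengths are in m, angles in degrees, forces in N, time in s.
With the tool pointing down it reaches from about 0.325 to 0.9 m from the base axis. Payload 6.1 kg.
Tool frame: the origin (TCP) lies at the very end of the fingers, on their centre line; the grasp point (between the pads) lies 19 mm behind it; z points along the fingers, y is the line along which they close (so a half turn about z gives the same grasp; the last joint's range is limited). The gripper opens to 87 mm and grips with 3 to 60 N. Pads are 19 mm wide; open, the fingers measure 117 mm over their backs; the gripper's body (75 mm by 190 mm) begins 51 mm behind the grasp point.
Start: joints at [64.968, 12.628, 87.462, -0, 79.91, -7.225], TCP at [0.191, 0.595, 0.223] pointing down, gripper open.
Joint ranges: [-170.65, 170.65], [-52.31, 119.04], [5.05, 147.46], [-71.25, 251.25], [11.57, 151.72], [-153.62, 153.62]. Speed limits (degrees/s): [147.25, 147.25, 172.46, 180, 180, 180].

### API

Orientations are given as a 3x3 rotation matrix whose columns are the frame's x, y, z axes.
In Python, from cell import robot gives the robot as it stands. The module is installed in compiled form; this text tells all that it offers.
- The arm moves only by the shell command python3 -m crank 'ROWS' [OPENING] [FORCE]. ROWS is JSON, a list of rows, each a list of 2 entries, a list of its own where there are three numbers: the shift along the tool's x, y, z in mm, then the turn, a rotation vector about the tool's x, y, z in degrees. A call has 1 to 5 rows; each row is the pose to reach, as a shift and turn from the pose commanded when the call began, along the tool's axes at that moment; what a row does not reach only later rows make up. A row lasts 1/8 s, in which the tool goes at most 62.5 mm and 10.7 degrees, less where a joint would pass 70% of its speed; a pose out of reach is approached as far as the arm can. A call with a gripper value outside its range is refused whole. OPENING is the opening, from -1 (shut) to 1 (fully open), set as the call begins (- or left out, the last holds). The fingers move at their own pace and stop on an object; FORCE is the grip in N (left out, the last holds). Time passes only in rows, so rows that repeat a pose let the fingers close. It gives the time, the measured TCP pose, the force, the opening and the grip force at its end, in the units of the state.
- robot.sense(): the state, without advancing time (a new reading comes with each control period).
- robot.camera(name): name is "scene" or "top"; returns the picture (420x560x3 uint8, red, green, blue); there is no depth.
- robot.camera_model(name): a dict with "vertical_fov" (degrees; the focal length in pixels is half the picture's height over the tangent of half this angle, whatever the lens; pixels are square), "cx", "cy" (the principal point, pixels), "D" ([k1, k2, p1, p2, k3] as OpenCV has them; the pictures are not rectified), "R" (3x3) and "t" (3): a world point X has camera coordinates R X + t. Camera axes: x right, y down, z forward; pixel columns grow to the right and rows downward; lengths in m; the calibration is good to about 2 mm. A picture is of the moment at which its call begins. camera_model takes no time and is no camera call.
- robot.job_done(): hands the job in; it is judged then, once.
The state is a dict: "time": time; "joints": joint angles; "qvel": joint speeds; "effort": joint torques, N m; "tool_pos": TCP position; "orientation": TCP orientation; "force": force on the tool from outside, world axes, zero at the start; "torque": the same for the moment, N m; "gripper_width": opening from 0.0 (shut) to 1.0 (fully open); "grasp_force": force on a finger pad.
Only numpy, scipy, OpenCV 4.12 (cv2) and the standard library are available. Lean on these libraries where they do the work, as an engineer would, in place of code of your own. Each camera call takes 0.05 s, during which the arm holds its last target. There are 200 camera calls.

### The job

On the goldsmith's bench, take the blue-handled gauge blade out of the wooden stand and put it, blade down, into the long slot of the sheet ingot mould (not the mould with round holes): lower it in the gripper, do not drop it, until its round collar sits fully home on top of the mould, then let go of it. Leave the red and yellow gauges standing in the wooden stand.

Things in the scene. Friction and masses are not known exactly. Their poses are not given: they have to be found in the camera images.
- gauge_blue: Gauge upright in a fixed wooden stand (55 mm tall). Origin: centre of the underside of its collar (50 mm diameter, 6 mm thick), which rests on the stand. Above it the blue handle, 16 mm along x, 28 mm along y, from z = 6 to 58 mm: grip it across x. Below it the steel blade, 5 mm thick along x, 30 mm wide along y, down to z = -48 mm. z is up. About 90 g; lifts out freely.
- gauge_red: Same gauge with a red handle and a 20 mm wide blade; stays in the stand. Origin, axes, handle and collar as the blue one. The stand (70 x 220 mm) holds the three gauges in a row along their y, 70 mm apart, in any order.
- gauge_yellow: Same gauge with a yellow handle and a 40 mm wide blade; stays in the stand. Origin, axes, handle and collar as the blue one.
- slot (a point): Centre of the slot's mouth in the top of the sheet mould, 70 mm above the bench. Mould: fixed steel block 62 x 90 mm. Slot: 60 mm long along y, 12 mm wide along x, flaring over the top 10 mm to 26 mm; 56 mm deep, so the collar lands on the mould's top. z is up; the gauge's x goes along the slot's x, either way round. A like mould with three round holes stands nearby, unused.
There are look-alikes about, which are no part of the job. Leave any pink look-alike of the part that bears slot alone.

How it is judged:
By the outcome, as a careful person would: the job done as asked, in the order asked, and still so for the second after the job is handed in, with the robot touching nothing.
It also fails if it takes over 40 s, if anything falls off the work surface, if the arm or the gripper's body presses on something with over 40 N, if the wrist force passes 120 N, or if a joint passes its speed limit or range.

## Working session

There is one attempt and no reset: what is moved stays moved. The work goes in short steps, Python scripts to look and compute and a shell command to move; the robot and the scene stay as the last step left them, time stands still between calls to the robot, and variables do not carry over. Pictures are saved under pics/ and viewed, at most 12 in all, crops included, and the job is handed in when it is done.

```bash
mkdir -p pics
python3 - <<'E'
from cell import robot
import cv2
for n in("scene","top"):
    cv2.imwrite(f"pics/{n}0.png",robot.camera(n)[:,:,::-1]); print(n,robot.camera_model(n))
print(robot.sense())
E
```

```text
scene {'vertical_fov': 51.93495120394266, 'cx': 279.36150402366377, 'cy': 214.27313625722314, 'D': array([0.00596269, 0.        , 0.        , 0.        , 0.        ]), 'R': array([[-0.31917429,  0.9475836 , -0.01459795],
       [ 0.64933073,  0.2074422 , -0.7316675 ],
       [-0.69028789, -0.24300836, -0.68150537]]), 't': array([ 0.10616996, -0.18546921,  1.48042344])}
top {'vertical_fov': 48.80708796976309, 'cx': 278.4572683454841, 'cy': 205.54509338833506, 'D': array([-0.03716481,  0.        ,  0.        ,  0.        ,  0.        ]), 'R': array([[-2.13604256e-04, -9.99671512e-01,  2.56285305e-02],
       [-9.95243468e-01, -2.28417862e-03, -9.73921050e-02],
       [ 9.74186531e-02, -2.55274309e-02, -9.94916055e-01]]), 't': array([0.01210274, 0.39610819, 1.16887218])}
{'time': 0.1, 'joints': array([ 6.49662049e+01,  1.26679538e+01,  8.75198025e+01,  3.25647758e-04,
        7.99114881e+01, -7.22576507e+00]), 'qvel': array([ 0.04186458, -0.07741057, -0.13877089,  0.07478272, -0.0616199 ,
       -0.03798367]), 'effort': array([ 1.71490181e-03, -4.95944202e+01, -3.88521194e+01,  7.02187582e-02,
        5.13556239e-02, -8.72015539e-05]), 'tool_pos': array([0.19091124, 0.59453386, 0.22157113]), 'orientation': array([[-9.52086152e-01,  3.05829062e-01, -7.38029910e-04],
       [ 3.05829870e-01,  9.52084888e-01, -1.56705209e-03],
       [ 2.23417054e-04, -1.71768019e-03, -9.99998500e-01]]), 'force': array([ 0.37994201,  0.55616324, -1.07130791]), 'torque': array([-0.00513613, -0.02209003,  0.03574963]), 'grasp_force': 0.0, 'gripper_width': 0.9960087506732385}
```

View pics/scene0.png

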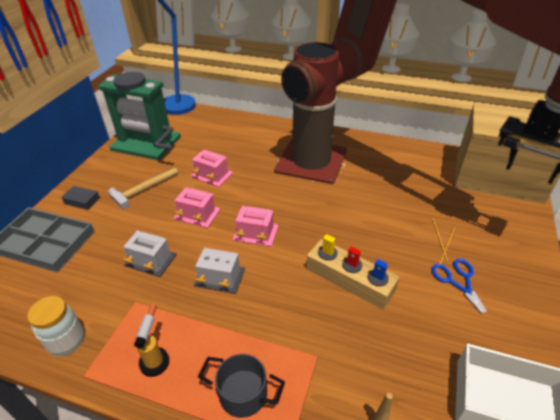

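View pics/top0.png

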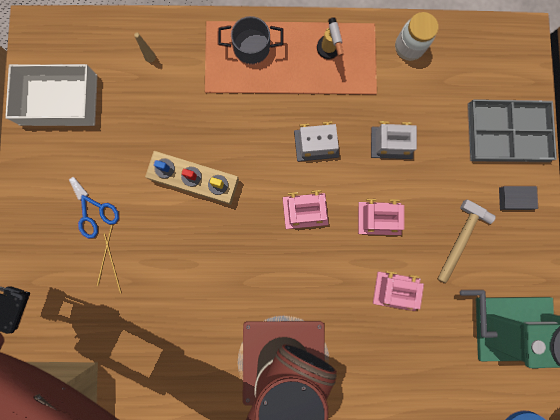

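The steel moulds are at top-view (318,138), with round holes, and (397,138), with one long slot. Three pink look-alikes are at (305,208), (382,216) and (403,290). The grey slotted block at (397,138) fits the description. The blue handle is at the left end of the stand, (164,167). I'll confirm both in one enlarged crop.

Run:
```python
import cv2,numpy as np
t=cv2.imread("pics/top0.png")
z=lambda x,y,w,h:cv2.resize(t[y:y+h,x:x+w],None,fx=8,fy=8,interpolation=cv2.INTER_CUBIC)
a=z(140,148,100,62); b=z(365,115,60,50)
cv2.imwrite("pics/c1.png",cv2.resize(a,(800,496)))
cv2.imwrite("pics/c2.png",cv2.resize(t[115:165,365:425],(720,600),interpolation=cv2.INTER_CUBIC))
```

```text
(no output)
```

View pics/c1.png

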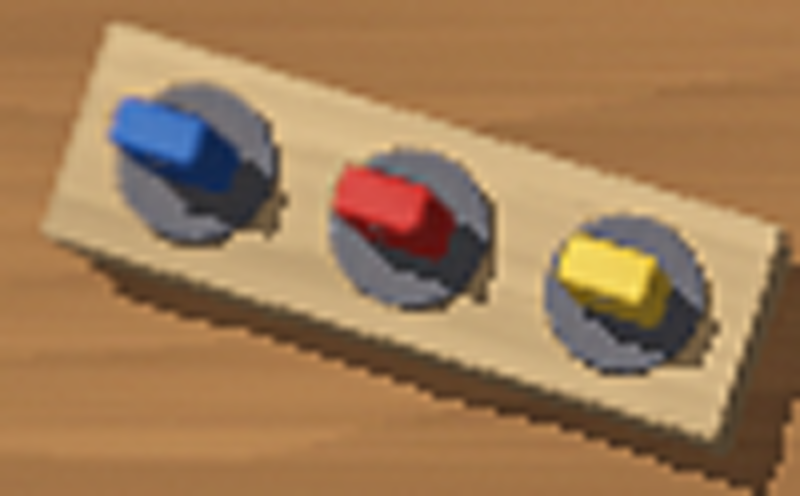

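View pics/c2.png

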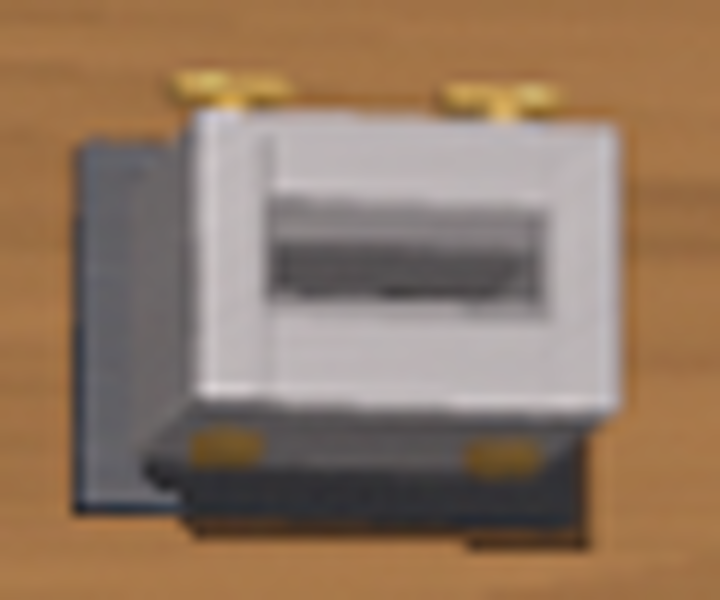

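The first crop shows blue at the left end (collar centre about (198,163)), then red, then yellow. The second confirms a grey mould with a single long slot: mouth corners (265,200), (548,212), (545,315), (268,300).

```bash
cat > h.py <<'E'
import cv2,numpy as np
from cell import robot
def px2w(name,p,z):
    m=robot.camera_model(name);f=210/np.tan(np.radians(m["vertical_fov"]/2))
    K=np.array([[f,0,m["cx"]],[0,f,m["cy"]],[0,0,1]])
    u=cv2.undistortPoints(np.array(p,float).reshape(-1,1,2),K,m["D"])[:,0]
    d=np.c_[u,np.ones(len(u))]@m["R"]; C=-m["R"].T@m["t"]
    return C+d*((z-C[2])/d[:,2])[:,None]
def w2px(name,X):
    m=robot.camera_model(name);f=210/np.tan(np.radians(m["vertical_fov"]/2))
    K=np.array([[f,0,m["cx"]],[0,f,m["cy"]],[0,0,1]])
    return cv2.projectPoints(np.array(X,float).reshape(-1,1,3),cv2.Rodrigues(m["R"])[0],m["t"],K,m["D"])[0][:,0]
def crop(p,x0,y0,s): return (np.array(p,float)+.5)/s-.5+[x0,y0]
E
python3 - <<'E'
from h import *
np.set_printoptions(precision=4,suppress=True)
P=lambda p,z:px2w("top",crop(p,140,148,8),z)
st=P([(110,22),(785,232),(718,440),(42,232)],.055);print("stand",st,st.mean(0))
c=P([(198,163),(411,228),(626,294)],.061);print("collars",c)
d=c[0]-c[2];print("yaw of row",np.degrees(np.arctan2(d[1],d[0])),np.linalg.norm(d))
print("handle",P([(158,131)],.113))
Q=lambda p,z:px2w("top",crop(p,365,115,12),z)
m=Q([(195,110),(620,125),(617,412),(200,400)],.07);print("mould",m,m.mean(0))
s=Q([(265,200),(548,212),(545,315),(268,300)],.07);print("slot",s,s.mean(0))
for q in(m,s):
  e=(q[0]+q[3]-q[1]-q[2])/2;print(np.degrees(np.arctan2(e[1],e[0])),np.linalg.norm(e))
E=[(x,y) for x,y in []]
# cross check in scene
print(w2px("scene",[*c,*m,*s]))
t=cv2.imread("pics/scene0.png")
cv2.imwrite("pics/c3.png",np.hstack([cv2.resize(t[y:y+60,x:x+40],(400,600),interpolation=cv2.INTER_CUBIC) for x,y in((360,250),(130,222))]))
E
```

```text
stand [[0.5311 0.3275 0.055 ]
 [0.4651 0.1154 0.055 ]
 [0.3998 0.1356 0.055 ]
 [0.4644 0.3468 0.055 ]] [0.4651 0.2313 0.055 ]
collars [[0.4853 0.2974 0.061 ]
 [0.4651 0.231  0.061 ]
 [0.4446 0.1641 0.061 ]]
yaw of row 73.02382257451693 0.13946768492403566
handle [[0.4855 0.2979 0.113 ]]
mould [[ 0.5991 -0.2444  0.07  ]
 [ 0.5968 -0.3349  0.07  ]
 [ 0.5351 -0.3322  0.07  ]
 [ 0.537  -0.2439  0.07  ]] [ 0.567  -0.2889  0.07  ]
slot [[ 0.5799 -0.2588  0.07  ]
 [ 0.5779 -0.3189  0.07  ]
 [ 0.5558 -0.3175  0.07  ]
 [ 0.5585 -0.2588  0.07  ]] [ 0.568  -0.2885  0.07  ]
88.6711018304576 0.08940438576103008
87.73951918109624 0.05946348419201682
[[376.4749 275.6253]
 [350.7322 262.9323]
 [326.286  250.8402]
 [152.3007 254.9224]
 [121.7013 246.1309]
 [135.8733 230.0711]
 [164.9516 237.8957]
 [151.3002 248.2127]
 [131.2478 242.3834]
 [136.4099 236.613 ]
 [155.6411 242.3463]]
```

View pics/c3.png

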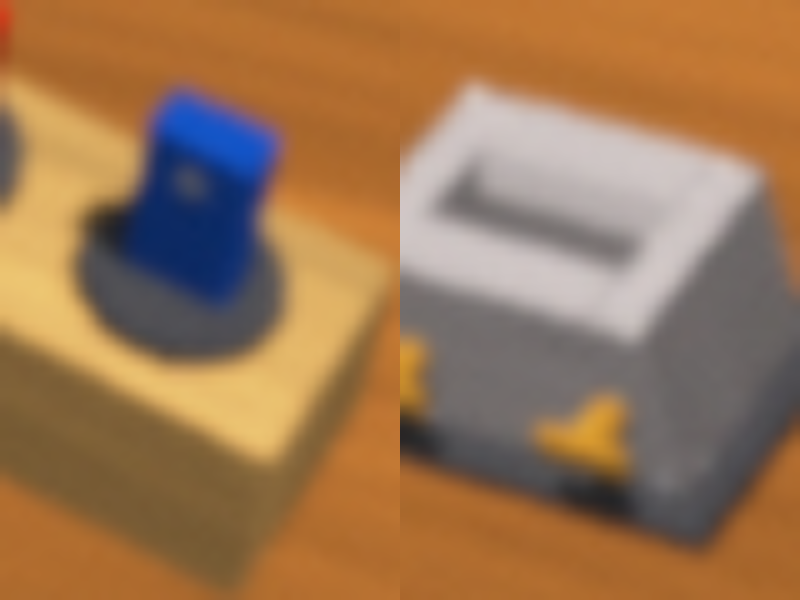

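The scene view agrees with the top measurements to about 1 px. Next I'll work out the move to hover over blue.

```bash
cat >> h.py <<'E'
from scipy.spatial.transform import Rotation as Ro
def delta(pos,yaw):
    "shift mm, rotvec deg in tool axes to reach pos, tool down, tool y at yaw"
    s=robot.sense();R=s["orientation"];y=np.radians(yaw)
    Y=np.array([np.cos(y),np.sin(y),0]);Z=np.array([0,0,-1.]);T=np.c_[np.cross(Y,Z),Y,Z]
    print("t",s["time"],"shift",np.round(R.T@(np.array(pos)-s["tool_pos"])*1000,1),"turn",np.round(Ro.from_matrix(R.T@T).as_rotvec(degrees=True),2),"F",np.round(s["force"],1),"w",round(s["gripper_width"],3),"g",round(s["grasp_force"],1),"pos",np.round(s["tool_pos"],4))
E
python3 -c "
from h import *
delta([.4855,.2978,.20],-17)"
```

```text
t 0.1 shift [-371.2 -192.4   21.8] turn [-9.000e-02  7.000e-02  8.919e+01] F [ 0.4  0.6 -1.1] w 0.996 g 0.0 pos [0.1909 0.5945 0.2216]
```

```bash
python3 -m crank '[[[-371,-192,22],[0,0,89.2]],[[-371,-192,22],[0,0,89.2]],[[-371,-192,22],[0,0,89.2]],[[-371,-192,22],[0,0,89.2]],[[-371,-192,22],[0,0,89.2]]]' 1; python3 -c "
from h import *
delta([.4855,.2978,.20],-17)"
```

```text
time: 0.72
tool_pos: [0.412, 0.372, 0.2057]
orientation: [[-0.311, 0.95, -0.0], [0.95, 0.311, -0.0], [-0.0, -0.0, -1.0]]
force: [0.6, 0.8, -0.5]
gripper_width: 1.006
grasp_force: 0.0
t 0.725 shift [-93.4  46.7   5.6] turn [-2.000e-02  1.000e-02  3.513e+01] F [ 0.6  0.8 -0.5] w 1.006 g 0.0 pos [0.412  0.372  0.2057]
```

```bash
python3 -m crank '[[[-93,47,6],[0,0,35]],[[-93,47,6],[0,0,35]],[[-93,47,6],[0,0,35]],[[-93,47,6],[0,0,35]],[[-93,47,6],[0,0,35]]]'
python3 - <<'E'
from h import *
delta([.4855,.2978,.071],-17)
cv2.imwrite("pics/t1.png",cv2.resize(robot.camera("scene")[200:320,310:470,::-1],(800,600),interpolation=cv2.INTER_CUBIC))
E
```

```text
time: 1.35
tool_pos: [0.485, 0.3001, 0.1996]
orientation: [[0.284, 0.959, -0.001], [0.959, -0.284, -0.0], [-0.001, -0.001, -1.0]]
force: [0.0, -0.7, 0.1]
gripper_width: 1.0
grasp_force: 0.0
t 1.35 shift [ -2.    1.2 128.6] turn [-0.04  0.03  0.49] F [ 0.  -0.7  0.1] w 1.0 g 0.0 pos [0.485  0.3001 0.1996]
```

View pics/t1.png

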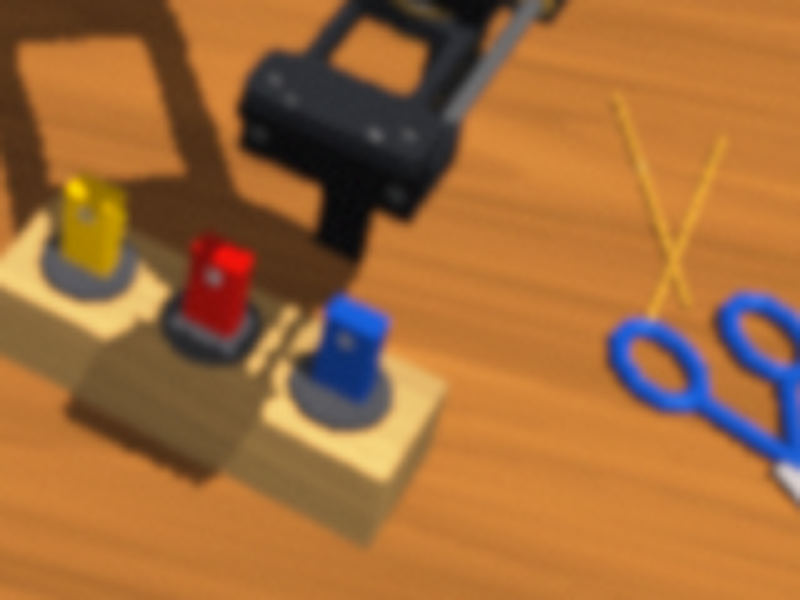

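The gripper hovers above and behind blue (blue handle at (350,345) in the crop), in line with the stand. I'll descend and grip.

```bash
python3 -m crank '[[[-2,1,0],[0,0,0.5]],[[-2,1,40],[0,0,0.5]],[[-2,1,80],[0,0,0.5]],[[-2,1,110],[0,0,0.5]],[[-2,1,128.5],[0,0,0.5]]]' && python3 -m crank '[[[0,0,0],[0,0,0]],[[0,0,0],[0,0,0]]]' && python3 -c "
from h import *
delta([.4855,.2978,.071],-17)"
```

```text
time: 2.02
tool_pos: [0.4846, 0.2979, 0.0698]
orientation: [[0.292, 0.956, -0.002], [0.956, -0.292, -0.001], [-0.001, -0.002, -1.0]]
force: [0.2, -0.1, -0.2]
gripper_width: 0.998
grasp_force: 0.0
time: 2.28
tool_pos: [0.4866, 0.2987, 0.073]
orientation: [[0.293, 0.956, 0.002], [0.956, -0.293, 0.001], [0.001, 0.002, -1.0]]
force: [0.5, -0.3, 0.8]
gripper_width: 1.005
grasp_force: 0.0
t 2.275 shift [-1.2 -0.8  2. ] turn [ 0.1  -0.08 -0.01] F [ 0.5 -0.3  0.8] w 1.005 g 0.0 pos [0.4866 0.2987 0.073 ]
```

```bash
python3 -m crank '[[[0,0,0],[0,0,0]],[[0,0,0],[0,0,0]],[[0,0,0],[0,0,0]],[[0,0,0],[0,0,0]],[[0,0,0],[0,0,0]]]' -1 15
```

```text
time: 2.9
tool_pos: [0.4856, 0.2982, 0.0716]
orientation: [[0.293, 0.956, -0.0], [0.956, -0.293, -0.0], [-0.0, -0.0, -1.0]]
force: [-0.3, 0.1, 1.0]
gripper_width: 0.518
grasp_force: 0.0
```

```bash
for i in 1 2; do python3 -m crank '[[[0,0,0],[0,0,0]],[[0,0,0],[0,0,0]],[[0,0,0],[0,0,0]],[[0,0,0],[0,0,0]]]' -1 15; done
```

```text
time: 3.4
tool_pos: [0.4856, 0.2982, 0.0716]
orientation: [[0.293, 0.956, -0.0], [0.956, -0.293, -0.0], [-0.0, -0.0, -1.0]]
force: [0.1, 0.3, -0.5]
gripper_width: 0.179
grasp_force: 15.0
time: 3.9
tool_pos: [0.4856, 0.2982, 0.0716]
orientation: [[0.293, 0.956, -0.0], [0.956, -0.293, -0.0], [-0.0, -0.0, -1.0]]
force: [0.2, 0.3, -0.5]
gripper_width: 0.18
grasp_force: 15.0
```

```bash
python3 -m crank '[[[0,0,-15],[0,0,0]],[[0,0,-45],[0,0,0]],[[0,0,-85],[0,0,0]],[[0,0,-125],[0,0,0]],[[0,0,-160],[0,0,0]]]' -1 25; python3 -m crank '[[[0,0,0],[0,0,0]],[[0,0,0],[0,0,0]]]';python3 - <<'E'
from h import *
delta([.5675,-.2885,.21],-2)
cv2.imwrite("pics/t2.png",robot.camera("scene")[:,:,::-1])
E
```

```text
time: 4.53
tool_pos: [0.4858, 0.2983, 0.2345]
orientation: [[0.293, 0.956, 0.002], [0.956, -0.293, 0.001], [0.001, 0.002, -1.0]]
force: [0.1, 1.0, -0.8]
gripper_width: 0.179
grasp_force: 25.0
time: 4.78
tool_pos: [0.4851, 0.298, 0.2311]
orientation: [[0.293, 0.956, -0.001], [0.956, -0.293, -0.0], [-0.001, -0.001, -1.0]]
force: [-0.2, 0.2, -1.8]
gripper_width: 0.183
grasp_force: 25.0
t 4.775 shift [-536.7  250.5   21.2] turn [ -0.04   0.03 -15.02] F [-0.2  0.2 -1.8] w 0.183 g 25.0 pos [0.4851 0.298  0.2311]
```

View pics/t2.png

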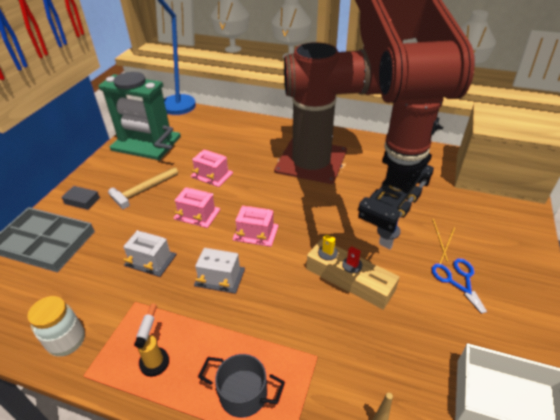

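Blue is lifted clear at about (390,235), and red and yellow are still in the stand. I'll carry it over the slot at moderate speed.

```bash
python3 -m crank '[[[-25,12,0],[0,0,0]],[[-65,30,0],[0,0,0]],[[-107,50,0],[0,0,0]],[[-150,70,0],[0,0,0]],[[-195,91,0],[0,0,0]]]' >/dev/null; python3 -m crank '[[[-43,20,0],[0,0,0]],[[-86,40,0],[0,0,0]],[[-129,60,0],[0,0,-5]],[[-172,80,0],[0,0,-10]],[[-215,100,0],[0,0,-15]]]'; python3 -c "
from h import *
delta([.5675,-.2885,.21],-2)"
```

```text
time: 6.08
tool_pos: [0.5472, -0.1509, 0.2295]
orientation: [[0.033, 0.999, -0.003], [0.999, -0.033, 0.001], [0.001, -0.003, -1.0]]
force: [1.4, -0.1, -0.9]
gripper_width: 0.183
grasp_force: 25.0
t 6.075 shift [-136.9   24.8   19.2] turn [-0.18 -0.08  0.14] F [ 1.4 -0.1 -0.9] w 0.183 g 25.0 pos [ 0.5472 -0.1509  0.2295]
```

```bash
python3 -m crank '[[[-40,8,5],[0,0,0]],[[-75,15,10],[0,0,0]],[[-105,20,15],[0,0,0]],[[-120,23,19],[0,0,0]],[[-125,24,19],[0,0,0]]]' >/dev/null; python3 -m crank '[[[0,0,0],[0,0,0]],[[0,0,0],[0,0,0]],[[0,0,0],[0,0,0]]]'
python3 - <<'E'
from h import *
delta([.5675,-.2885,.13],-2)
a=robot.camera("top")[85:195,345:455,::-1];b=robot.camera("scene")[150:290,90:230,::-1]
cv2.imwrite("pics/t3.png",np.hstack([cv2.resize(i,(400,400),interpolation=cv2.INTER_CUBIC) for i in(a,b)]))
E
```

```text
time: 7.08
tool_pos: [0.568, -0.2747, 0.213]
orientation: [[0.034, 0.999, 0.0], [0.999, -0.034, -0.0], [-0.0, 0.0, -1.0]]
force: [-0.4, 0.4, -1.9]
gripper_width: 0.184
grasp_force: 25.0
t 7.075 shift [-13.8  -0.1  83. ] turn [0.03 0.01 0.04] F [-0.4  0.4 -1.9] w 0.184 g 25.0 pos [ 0.568  -0.2747  0.213 ]
```

View pics/t3.png

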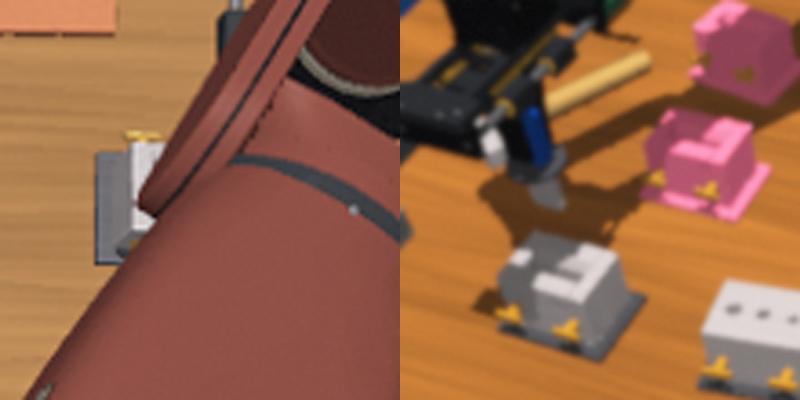

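The blade hangs above the mould, about 14 mm off along its length. I'll correct that and lower it to just above the mouth.

```bash
python3 -m crank '[[[-14,0,0],[0,0,0]],[[-14,0,25],[0,0,0]],[[-14,0,48],[0,0,0]],[[-14,0,64],[0,0,0]],[[-14,0,70],[0,0,0]]]' >/dev/null; python3 -m crank '[[[0,0,0],[0,0,0]],[[0,0,0],[0,0,0]],[[0,0,0],[0,0,0]]]'
python3 - <<'E'
from h import *
delta([.5675,-.2885,.0866],-2)
b=robot.camera("scene")[190:280,90:210,::-1]
cv2.imwrite("pics/t4.png",cv2.resize(b,(800,600),interpolation=cv2.INTER_CUBIC))
E
```

```text
time: 8.18
tool_pos: [0.5678, -0.2898, 0.1436]
orientation: [[0.035, 0.999, 0.001], [0.999, -0.035, -0.001], [-0.001, 0.001, -1.0]]
force: [-0.1, 0.3, -1.4]
gripper_width: 0.182
grasp_force: 25.0
t 8.175 shift [ 1.3 -0.5 57. ] turn [ 0.08  0.05 -0.01] F [-0.1  0.3 -1.4] w 0.182 g 25.0 pos [ 0.5678 -0.2898  0.1436]
```

View pics/t4.png

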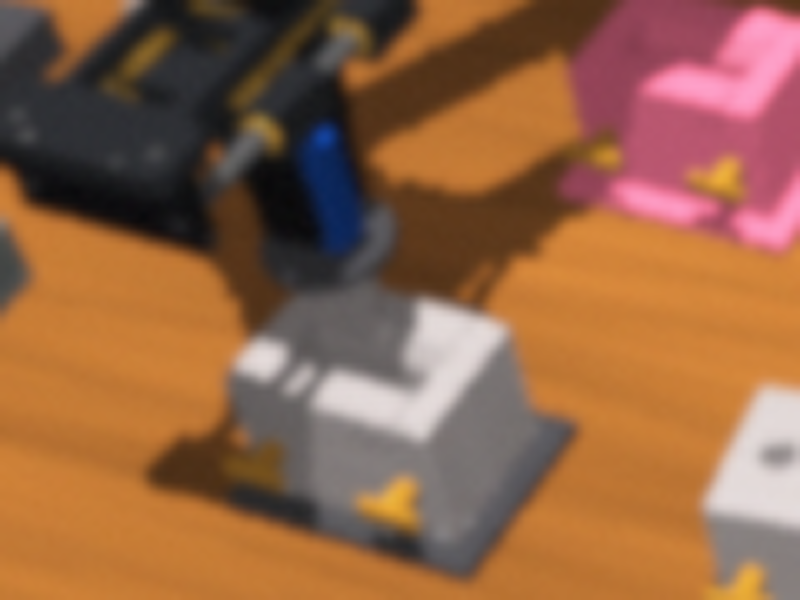

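The blade tip sits right behind the near lip, at the slot mouth around (345,320), as expected. I'll lower it gently and watch the force.

```bash
python3 -m crank '[[[1,-0.5,4],[0,0,0]],[[1,-0.5,8],[0,0,0]],[[1,-0.5,12],[0,0,0]],[[1,-0.5,16],[0,0,0]],[[1,-0.5,20],[0,0,0]]]'|grep -E "pos|force"; python3 -m crank '[[[0,0,4],[0,0,0]],[[0,0,8],[0,0,0]],[[0,0,8],[0,0,0]]]'|grep -E "pos|force"
```

```text
tool_pos: [0.5668, -0.2885, 0.1222]
force: [-0.2, 0.2, -0.4]
grasp_force: 25.0
tool_pos: [0.5665, -0.2883, 0.1141]
force: [0.5, 0.0, -1.0]
grasp_force: 25.0
```

```bash
python3 -m crank '[[[0,0,6],[0,0,0]],[[0,0,12],[0,0,0]],[[0,0,18],[0,0,0]],[[0,0,23],[0,0,0]],[[0,0,23],[0,0,0]]]'|grep -E "pos|force"; python3 -m crank '[[[0,0,1],[0,0,0]],[[0,0,2],[0,0,0]],[[0,0,3],[0,0,0]],[[0,0,3],[0,0,0]]]'|grep -E "pos|force"; python3 -m crank '[[[0,0,0],[0,0,0]],[[0,0,0],[0,0,0]]]'|grep -E "pos|force"
```

```text
tool_pos: [0.5664, -0.2882, 0.0908]
force: [0.5, -0.0, -0.3]
grasp_force: 25.0
tool_pos: [0.5668, -0.2885, 0.0886]
force: [1.1, 0.0, -1.5]
grasp_force: 25.0
tool_pos: [0.5668, -0.2885, 0.0887]
force: [0.6, 0.2, -1.0]
grasp_force: 25.0
```

```bash
for i in 1 2; do python3 -m crank '[[[0,0,0.8],[0,0,0]],[[0,0,1.5],[0,0,0]],[[0,0,1.5],[0,0,0]]]'|grep -E "pos|^force"; done
```

```text
tool_pos: [0.5667, -0.2884, 0.087]
force: [-0.0, 0.1, -1.5]
tool_pos: [0.5669, -0.2886, 0.0866]
force: [-2.6, 1.4, 5.4]
```

It made contact at 0.0866, exactly the height calculated for the collar being home. I'll press slightly to confirm, then check before releasing.

```bash
python3 -m crank '[[[0,0,0.6],[0,0,0]],[[0,0,0.6],[0,0,0]],[[0,0,0.6],[0,0,0]]]'|grep -E "pos|^force"
python3 - <<'E'
from h import *
b=robot.camera("scene")[190:280,90:210,::-1]
cv2.imwrite("pics/t5.png",cv2.resize(b,(800,600),interpolation=cv2.INTER_CUBIC))
E
```

```text
tool_pos: [0.5669, -0.2886, 0.0866]
force: [-3.9, 2.0, 8.5]
```

View pics/t5.png

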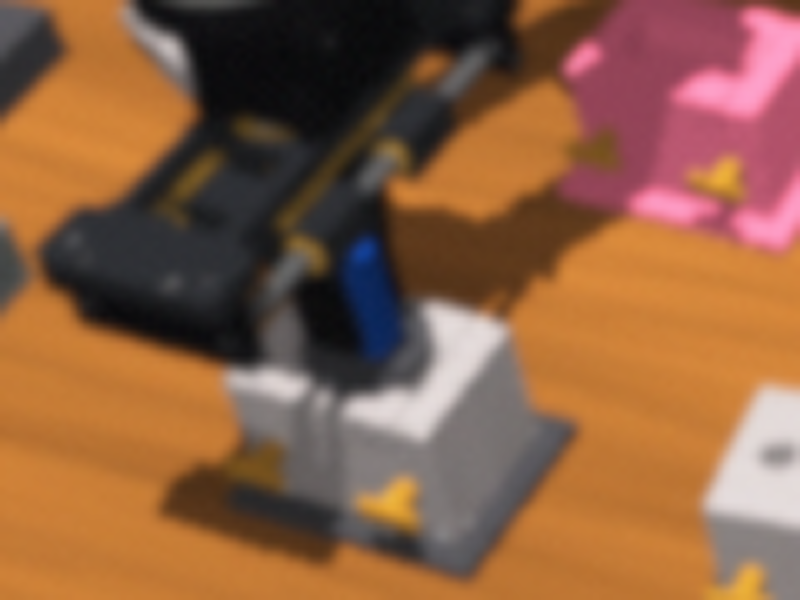

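The collar at about (370,370) lies flat and centred on the mould top. I'll ease off the press, open and retreat.

```bash
python3 -m crank '[[[0,0,-0.8],[0,0,0]],[[0,0,-0.8],[0,0,0]]]'|grep -E "pos|^force"; for i in 1 2; do python3 -m crank '[[[0,0,0],[0,0,0]],[[0,0,0],[0,0,0]],[[0,0,0],[0,0,0]],[[0,0,0],[0,0,0]]]' 0.6|grep -E "pos|force|width"; done
```

```text
tool_pos: [0.5669, -0.2886, 0.0866]
force: [-2.6, 1.9, 6.2]
tool_pos: [0.5668, -0.2884, 0.0856]
force: [0.0, 0.6, 0.3]
gripper_width: 0.549
grasp_force: 0.0
tool_pos: [0.5668, -0.2885, 0.0858]
force: [-0.5, -0.0, -0.1]
gripper_width: 0.796
grasp_force: 0.0
```

```bash
python3 -m crank '[[[0,0,-10],[0,0,0]],[[0,0,-30],[0,0,0]],[[0,0,-60],[0,0,0]],[[0,0,-100],[0,0,0]],[[0,0,-140],[0,0,0]]]' >/dev/null; python3 -m crank '[[[40,0,0],[0,0,0]],[[80,0,0],[0,0,0]],[[130,0,0],[0,0,0]],[[170,0,0],[0,0,0]],[[170,0,0],[0,0,0]]]'|grep -E "time|pos|^force"; python3 -m crank '[[[0,0,0],[0,0,0]],[[0,0,0],[0,0,0]]]' >/dev/null
python3 - <<'E'
from h import *
cv2.imwrite("pics/t6.png",cv2.resize(robot.camera("scene")[180:320,90:410,::-1],(800,350),interpolation=cv2.INTER_CUBIC))
E
```

```text
time: 14.28
tool_pos: [0.5734, -0.116, 0.2279]
force: [-0.3, -0.7, 0.5]
```

View pics/t6.png

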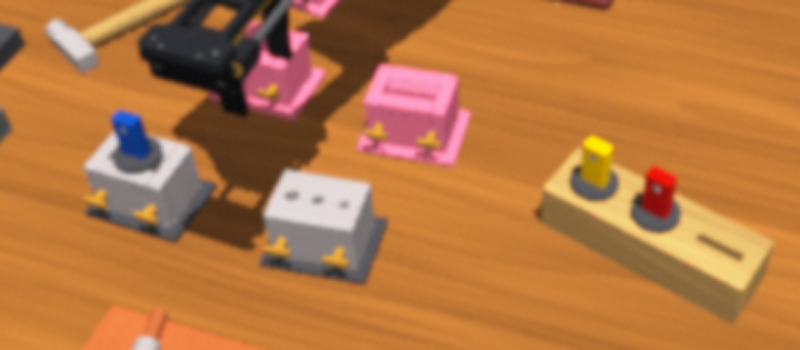

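The blue gauge stands upright at (132,140) with its collar home on the sheet mould. Red and yellow are still in the stand, and the gripper is clear.

```bash
python3 -c "
from cell import robot
print(robot.job_done())"
```

```text
the job is handed in; nothing more can be done
None
```

The blue gauge is in the long slot of the sheet ingot mould, blade down, with its collar home on top; it has been released, red and yellow are still in the stand, and the job is handed in at about 14.6 s.

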